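# Seat the matching bayonet plug in its spring-return test socket and hold it

## Robot

A 6-joint arm with a two-finger parallel gripper is mounted at the origin on a cart in front of the work surface, level with it; the furniture and walls round the work are solid. World frame = base frame: x ahead of the robot, y to its left, z up, the work surface at z = 0. Lengths are in m, angles in degrees, forces in N, time in s.
With the tool pointing down it reaches from about 0.25 to 0.725 m from the base axis. Payload 9.7 kg.
Tool frame: the origin (TCP) lies at the very end of the fingers, on their centre line; the grasp point (between the pads) lies 19 mm behind it; z points along the fingers, y is the line along which they close (so a half turn about z gives the same grasp; the last joint's range is limited). The gripper opens to 85 mm and grips with 20 to 120 N. Pads are 22 mm wide; open, the fingers measure 114 mm over their backs; the gripper's body (76 mm by 85 mm) begins 54 mm behind the grasp point. The pads swing forward as they close: fully open they stand 13 mm farther back than shut.
Start: joints at [-70.302, 4.979, 10.078, 95.1, 0, 90], TCP at [0.185, -0.518, 0.231] pointing down, gripper open.
Joint ranges: [-179.16, 179.16], [-48.56, 103.87], [-65.8, 70.77], [-126.05, 130.52], [-82.76, 87.17], [-180, 180]. Speed limits (degrees/s): [127.2, 127.2, 147.25, 180, 180, 180].

## Interface

Orientations are given as [roll, pitch, yaw] about the fixed x, y, z axes, in that order (R = Rz(yaw) Ry(pitch) Rx(roll)).
In Python, from workcell import bot gives the robot as it stands.
- The arm moves only by the tool arm_command, never from a script. Its argument "series" is a list of rows, each a list of 4 numbers: the shift along the tool's x, y, z in m, then the turn about the tool's z in rad. A call has exactly 5 rows; each row is the pose to reach, as a shift and turn from the pose commanded when the call began, along the tool's axes at that moment; what a row does not reach only later rows make up. A row lasts 1/10 s, in which the tool goes at most 50 mm and 8.59 degrees, less where a joint would pass 70% of its speed; a pose out of reach is approached as far as the arm can. A call with a gripper value outside its range is refused whole. "hand" is the finger opening in m, from 0 to 0.0854, set as the call begins (left out, the last holds). The fingers move at their own pace and stop on an object; "grip_force" is the grip in N (left out, the last holds). Time passes only in rows, so rows that repeat a pose let the fingers close, or fill a call up. It gives the time, the measured TCP pose, the force, the opening and the grip force at its end, in the units of the state.
- bot.get_obs(): the state, without advancing time (a new reading comes with each control period).
- bot.camera(name): name is "scene" or "side" or "wrist"; returns a dict with "color" (480x640x3 uint8, blue, green, red), "camera_matrix" (3x3 intrinsics, pixels), "xyz" and "orientation" of the camera in the world; the wrist camera has in their place "T_tool_cam" (4x4, takes a point from camera to tool coordinates, whose origin is the TCP and whose axes are the flange's). Camera axes: x right, y up, looking along -z (the intrinsics and any distortion apply to the point x, -y, -z); pixel columns grow to the right and rows downward; lengths in m; the calibration is good to about 2 mm. The wrist camera is an equidistant fisheye: a pixel r from the principal point sees the ray r / f radians off the axis. A picture is of the moment at which its call begins: read the wrist's pose just before it. There is no depth.
- bot.job_done(): hands the job in; it is judged then, once.
Trained networks look in the newest picture that a camera, given by its name, has taken for a name from the list of things; names that differ only in an ending like _2 or _b are one class to them, and where a whole thing is asked for, a point or a joint stands for the part that bears it (a point fixed in the world has none). Each returns a list of dicts, best first, with "confidence" (0 to 1); they miss things now and then, are a little off and sometimes report something else, mostly with a low value. They report only what shows in the picture. A call takes as long as a camera call. They do not tell look-alikes from the thing itself.
- bot.find_in(camera, target): "location" ([column, row] in pixels, amid what is visible of it).
- bot.mark_of(camera, target): "location" ([column, row] in pixels: a listed point, or the origin of a listed thing).
The state is a dict: "time": time; "q": joint angles; "qd": joint speeds; "joint_efforts": joint torques, N m; "ee_pos": TCP position; "tcp_rot": TCP orientation; "wrist_force": force on the tool from outside, world axes, zero at the start; "torque": the same for the moment, N m; "opening": finger opening in m; "grasp_force": force on a finger pad.
Only numpy, scipy, OpenCV 4.12 (cv2) and the standard library are available. Lean on these libraries where they do the work, as an engineer would, in place of code of your own. Each camera call takes 0.05 s, during which the arm holds its last target. There are 200 camera calls.

## Task

Two bayonet plugs and two round bayonet sockets stand on the bench; take the plug with the blue collar to the socket with the blue sleeve: push it down against the spring with its cross pin in the two slots, then turn it a quarter turn clockwise (seen from above) to the stop. The socket springs back if let go, so finish while still gripping the plug and holding it there, fully turned. Leave the yellow plug and the small parts where they are.

Things in the scene. Friction and masses are not known exactly. Their poses are not given: they have to be found in the camera images.
- blue_socket: fixed round bayonet socket with a blue sleeve round its upper half; 62 mm diameter, 40 mm high (sleeve rim 41 mm), on a 72 mm aluminium foot plate; origin at the centre of its underside, z up, x along its two slots
- blue_mouth (a point): centre of the blue socket's hole, level with the top of its steel top plate, 40 mm above the bench; x along the slots, z up. The plate is 6 mm thick, with a 29 mm round hole and two opposite slots along +x and -x, 11 mm wide, reaching 25 mm from the axis
- blue_press (a joint): travel of the sprung driver in the blue socket, m: 0 up, 0.010 fully down; spring 4 N at 0, 9 N fully down. At 0 a plug's foot rests on it 12.5 mm below the mouth, its pin still between the slot sides; from about 0.007 the pin is below the plate and the plug can turn; the plate then keeps it down at about 0.006 or more
- blue_turn (a joint): turn of that driver, rad, clockwise from above: 0 at rest, 1.57 at the stop; spring back 0.03 N m at 0, 0.17 N m at the stop. Its 3.5 mm brass blade (along the slots at 0, top 7.5 mm below the mouth) enters the slit in the plug's foot and turns with the plug, with 0.14 rad play either way. Let go, the spring turns the plug most of the way back
- blue_plug: loose plug with a blue collar, about 70 g, 71 mm high, standing upright; origin at the centre of its foot, z up. Stem 26 mm thick, 25 mm long; slit along x across the foot, 6 mm wide and deep; 6 mm round cross pin along x, 38 mm tip to tip, axis 10 mm above the foot; collar 36 mm across, 25 to 31 mm above the foot. Half a turn makes no difference
- blue_grip (a point): centre of the blue plug's flat black wing grip, on its axis, 51 mm above its foot; axes as the plug's: z up, x along the wing. The wing is 34 mm long (x), 14 mm thick (y) and 40 mm high (31 to 71 mm above the foot). Grip it from above across its thickness
- yellow_socket: a socket like the blue one but with a yellow sleeve; not to be used. Origin at the centre of its underside
- yellow_grip (a point): centre of the wing grip of the yellow plug (like the blue one but with a yellow collar), 51 mm above its foot, z up; to be left standing
- press_tower_l: fixed grey press tower at the left of the work, 290 mm high, to be kept clear of; origin on the bench under it. Its footprint reaches about 60 mm from there to either side and 80 mm to front and back. A toggle clamp beyond it, nearer the robot, is 250 mm high
- press_tower_r: fixed grey press tower at the right of the work, 290 mm high, to be kept clear of; origin on the bench under it. Its footprint reaches about 60 mm from there to either side and 80 mm to front and back. A toggle clamp beyond it, nearer the robot, is 250 mm high
- nest_insert_mid (a point): cream plastic fixture insert block, 30x44x18 mm, loose on the bench, to be left alone; this point is its centre, 9 mm up
- screw_strip_mid (a point): tan four-way screw terminal strip, 17x44x16 mm, loose on the bench, to be left alone; this point is its centre, 8 mm up
- small_housing_mid (a point): small white connector housing, 16x22x17 mm, loose on the bench, to be left alone; this point is its centre, 8 mm up
- elbow_mid (a point): elbow tube fitting, tan with a steel thread, 28x38x14 mm, loose on the bench, to be left alone; this point is its centre, 7 mm up
Things that resemble listed ones, but are neither listed nor needed, are in the scene too. Leave any turquoise look-alike of the blue_plug alone.

How it is judged (in metres and radians):
On the way, in this order (a step that is already met when the one before it is completed fails the run):
1. the blue plug is lifted clear of the bench (height (world z) of blue_plug above 0.04 m and contact force between the fingers and blue_plug above 2 N), for 0.1 s.
2. the blue plug is pushed down into the blue socket, pin in the slots, not yet turned (horizontal distance between blue_plug and blue_mouth below 0.004 m and angle between blue_grip's own z axis and vertical below 0.12 rad and height (world z) of blue_plug below 0.025 m and value of joint blue_press above 0.005 m and value of joint blue_turn below 0.5 rad), for 0.02 s.
3. it is turned a quarter turn clockwise (horizontal distance between blue_plug and blue_mouth below 0.004 m and angle between blue_grip's own z axis and vertical below 0.12 rad and height (world z) of blue_plug below 0.025 m and value of joint blue_turn above 1.35 rad and value of joint blue_press above 0.005 m), for 0.2 s.
At the end, for the whole second after the job is handed in: The blue plug is in the blue socket (axis within 4 mm, within 7 degrees of upright, its foot below 25 mm above the bench), the socket's driver is pressed more than 5 mm and turned clockwise more than 1.35 rad (77 degrees; stop at 90), at rest, and the fingers still grip the plug (more than 2 N) (all of step 3 and contact force between the fingers and blue_plug above 2 N and linear speed of blue_plug below 0.02 m/s); the arm keeps its last pose, push and grip.
It fails at once if the yellow plug is moved more than 20 mm or knocked over (distance of yellow_grip from where it was at the start of the episode above 0.02 m or angle between yellow_grip's own z axis and vertical above 0.5 rad).
It fails at once if the cream plastic fixture insert block is moved more than 20 mm (distance of nest_insert_mid from where it was at the start of the episode above 0.02 m).
It fails at once if the tan four-way screw terminal strip is moved more than 20 mm (distance of screw_strip_mid from where it was at the start of the episode above 0.02 m).
It fails at once if the small white connector housing is moved more than 20 mm (distance of small_housing_mid from where it was at the start of the episode above 0.02 m).
It fails at once if the elbow tube fitting is moved more than 20 mm (distance of elbow_mid from where it was at the start of the episode above 0.02 m).
It also fails if it takes over 48 s, if anything falls off the work surface, if the arm or the gripper's body presses on something with over 40 N, if the wrist force passes 120 N, or if a joint passes its speed limit or range.

## Working session

There is one attempt and no reset: what is moved stays moved. The work goes in short steps, Python scripts to look and compute and a tool call to move; the robot and the scene stay as the last step left them, time stands still between calls to the robot, and variables do not carry over. Pictures are saved under pics/ and viewed, at most 10 in all, crops included, and the job is handed in when it is done.

Besides the shell and the picture viewer there is one more tool, called after "Call:" by a JSON object that holds its "fn" and its "kwargs". arm_command: Moves the arm, as the interface text tells. Its arguments: {"type":"object","properties":{"series":{"type":"array"},"hand":{"type":"number"},"grip_force":{"type":"number"}},"required":["series"]}

```bash
mkdir -p pics; ls; cat > h.py <<'E'
import numpy as np,cv2,json
from scipy.spatial.transform import Rotation as R
from workcell import bot
def Rot(o):
    o=np.array(o,float)
    return o if o.shape==(3,3) else R.from_euler('xyz',o,degrees=True).as_matrix()
def snap(n,f=None):
    s=bot.get_obs(); c=bot.camera(n); c['s']=s; c['name']=n
    if f: cv2.imwrite('pics/'+f,c['color'])
    return c
def pose(c):
    if c['name']=='wrist':
        T=np.eye(4);T[:3,:3]=Rot(c['s']['tcp_rot']);T[:3,3]=c['s']['ee_pos']
        T=T@np.array(c['T_tool_cam']);return T[:3,3],T[:3,:3]
    return np.array(c['xyz']),Rot(c['orientation'])
def ray(c,px):
    K=np.array(c['camera_matrix']);u=(px[0]-K[0,2])/K[0,0];v=(px[1]-K[1,2])/K[1,1]
    if c['name']=='wrist':
        r=np.hypot(u,v)+1e-12;d=np.array([u/r*np.sin(r),v/r*np.sin(r),np.cos(r)])
    else: d=np.array([u,v,1.])
    p,M=pose(c);return p,M@np.array([d[0],-d[1],-d[2]])
def at(c,px,z):
    p,d=ray(c,px);return p+d*(z-p[2])/d[2]
def proj(c,X):
    p,M=pose(c);q=M.T@(np.array(X)-p);q=np.array([q[0],-q[1],-q[2]]);K=np.array(c['camera_matrix'])
    if c['name']=='wrist':
        h=np.hypot(q[0],q[1])+1e-12;t=np.arctan2(h,q[2]);uv=q[:2]/h*t
    else: uv=q[:2]/q[2]
    return uv*[K[0,0],K[1,1]]+K[:2,2]
E
python3 - <<'E'
from h import *
s=bot.get_obs();print(s['time'],s['ee_pos'],s['tcp_rot'],s['wrist_force'])
Z=dict(blue_grip=.051,blue_plug=0,blue_mouth=.04,blue_socket=0,yellow_grip=.051,yellow_socket=0,press_tower_l=0,press_tower_r=0,nest_insert_mid=.009,screw_strip_mid=.008,small_housing_mid=.008,elbow_mid=.007)
for n in('scene','side'):
    c=snap(n,n+'0.png')
    print(n,[k for k in c if k!='color'],np.round(pose(c)[0],3))
    for t,z in Z.items():
        for m in bot.mark_of(n,t)[:4]:
            print(n,t,np.round(m['location']),round(m['confidence'],2),np.round(at(c,m['location'],z),3))
print(bot.get_obs()['time'])
E
```

```text
pics
0.0 [ 0.18530863 -0.51758376  0.23057984] [-1.79922154e+02  9.63820250e-04  1.96990575e+01] [0.02555353 0.52200556 0.30643488]
scene ['camera_matrix', 'xyz', 'orientation', 's', 'name'] [0.15  0.415 0.678]
scene blue_grip [400. 340.] 0.88 [0.372 0.013 0.051]
scene blue_grip [345. 296.] 0.63 [0.471 0.004 0.051]
scene blue_plug [345. 324.] 0.97 [0.465 0.009 0.   ]
scene blue_plug [397. 361.] 0.74 [0.374 0.01  0.   ]
scene blue_socket [338. 243.] 0.65 [ 0.575 -0.106  0.   ]
scene yellow_grip [407. 253.] 0.78 [ 0.456 -0.117  0.051]
scene nest_insert_mid [409. 255.] 0.5 [ 0.472 -0.151  0.009]
scene screw_strip_mid [429. 328.] 0.91 [ 0.371 -0.058  0.008]
scene screw_strip_mid [343. 323.] 0.38 [0.464 0.014 0.008]
scene elbow_mid [269. 204.] 0.76 [ 0.717 -0.094  0.007]
side ['camera_matrix', 'xyz', 'orientation', 's', 'name'] [ 0.121 -0.09   0.801]
side blue_grip [286. 346.] 0.88 [0.373 0.014 0.051]
side blue_grip [300. 298.] 0.75 [0.468 0.006 0.051]
side blue_plug [304. 308.] 0.81 [ 0.472 -0.     0.   ]
side blue_plug [293. 356.] 0.63 [0.374 0.006 0.   ]
side blue_mouth [363. 254.] 0.71 [ 0.586 -0.105  0.04 ]
side blue_socket [360. 268.] 0.61 [ 0.575 -0.102  0.   ]
side blue_socket [302. 299.] 0.55 [0.49  0.007 0.   ]
side yellow_grip [370. 313.] 0.63 [ 0.453 -0.127  0.051]
side yellow_socket [315. 249.] 0.69 [ 0.609 -0.002  0.   ]
side nest_insert_mid [304. 311.] 0.7 [ 0.461 -0.003  0.009]
side nest_insert_mid [326. 282.] 0.68 [ 0.528 -0.036  0.009]
side nest_insert_mid [311. 250.] 0.18 [0.6   0.004 0.009]
side screw_strip_mid [329. 361.] 0.74 [ 0.369 -0.062  0.008]
side small_housing_mid [315. 210.] 0.6 [0.707 0.011 0.008]
side elbow_mid [323. 283.] 0.63 [ 0.527 -0.03   0.007]
side elbow_mid [362. 211.] 0.42 [ 0.718 -0.095  0.007]
1.3
```

```bash
python3 - <<'E'
import cv2
a=cv2.imread('pics/scene0.png')[170:420,220:480];b=cv2.imread('pics/side0.png')[180:400,240:430]
cv2.imwrite('pics/a.png',cv2.hconcat([cv2.resize(a,(400,385)),cv2.resize(b,(400,385*1))]))
cv2.imwrite('pics/b.png',cv2.resize(cv2.imread('pics/side0.png')[230:400,240:430],None,fx=3.5,fy=3.5,interpolation=3))
E
```

```text
(no output)
```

View pics/side0.png

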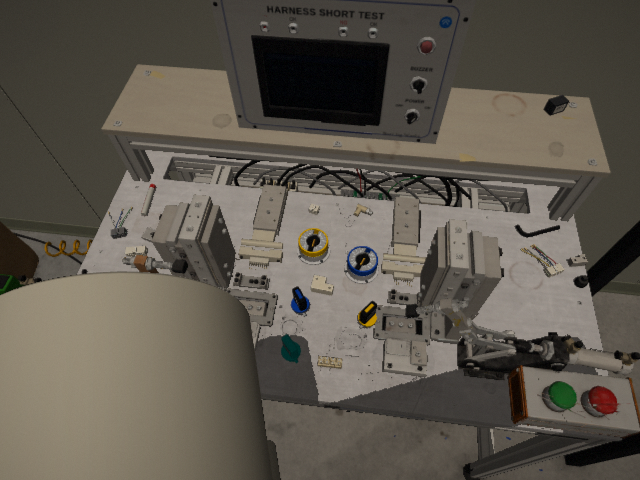

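View pics/b.png

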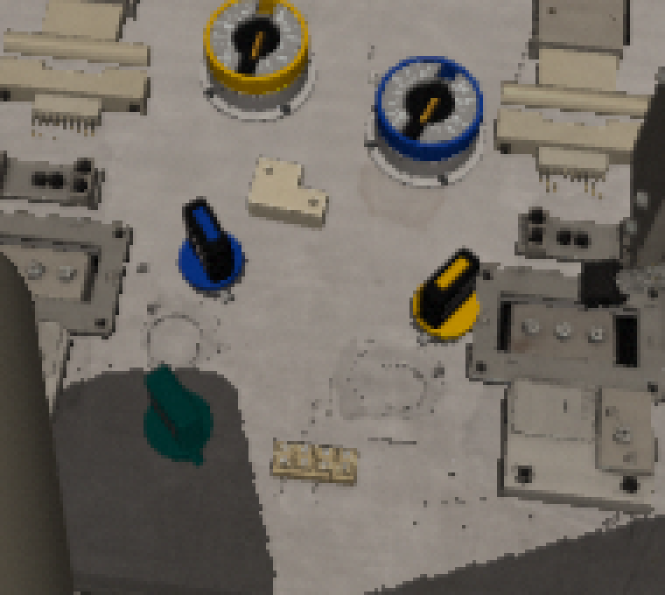

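View pics/scene0.png

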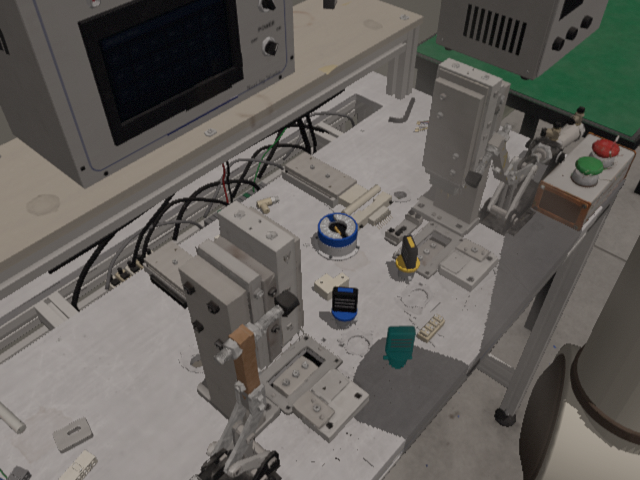

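Blue plug (300,298) in side view has a blue collar. The confusables are the turquoise look-alike at (290,346) and the yellow plug at (370,313). The blue socket is at (361,260) and the yellow socket at (313,242). I'm choosing the blue plug at about (0.47, 0.005), and I'll rise above the towers first.

Call:
{"fn": "arm_command", "kwargs": {"series": [[0,0,-0.05,0],[0,0,-0.1,0],[0,0,-0.15,0],[0,0,-0.19,0],[0,0,-0.19,0]], "hand": 0.0854}}

```text
time: 1.8
ee_pos: [0.1855, -0.5183, 0.4277]
tcp_rot: [179.4, 0.0, 19.7]
wrist_force: [0.3, -0.4, 0.7]
opening: 0.0856
grasp_force: 0.0
```

```bash
python3 - <<'E'
from h import *
s=bot.get_obs();print(s['time'],s['ee_pos'],s['tcp_rot'],s['q'])
c=snap('wrist');print(np.round(c['T_tool_cam'],3),c['camera_matrix'])
d=np.array([.44,0,.42])-s['ee_pos'];print(Rot(s['tcp_rot']).T@d)
E
```

```text
1.8 [ 0.18553535 -0.5182571   0.42768034] [1.79405781e+02 3.10881292e-03 1.96984073e+01] [-7.03010883e+01  1.61146344e+01  4.64741477e+01  1.19765294e+02
 -3.11387732e-03  9.00004722e+01]
[[-0.001  0.966  0.258  0.065]
 [ 1.     0.001  0.     0.001]
 [ 0.     0.258 -0.966 -0.143]
 [ 0.     0.     0.     1.   ]] [[371.64829954   0.         324.51587787]
 [  0.         371.64829954 239.00421652]
 [  0.           0.           1.        ]]
[ 0.41426222 -0.40221427  0.00348673]
```

Call:
{"fn": "arm_command", "kwargs": {"series": [[0.03,-0.03,0,0],[0.06,-0.06,0,0],[0.09,-0.09,0,0],[0.12,-0.12,0,0],[0.15,-0.15,0,0]]}}

```text
time: 2.35
ee_pos: [0.2762, -0.3243, 0.4197]
tcp_rot: [-179.9, 0.0, 19.7]
wrist_force: [0.3, 0.1, 0.2]
opening: 0.0855
grasp_force: 0.0
```

```bash
python3 - <<'E'
from h import *
s=bot.get_obs();print(s['time'],s['ee_pos'],s['tcp_rot'],s['q'])
d=np.array([.44,0,.42])-s['ee_pos'];print(Rot(s['tcp_rot']).T@d)
E
```

```text
2.35 [ 0.27620338 -0.32428619  0.41973179] [-1.79889576e+02  3.48914154e-02  1.96729872e+01] [-4.95823965e+01 -2.46264371e+00  2.47461862e+01  1.17324453e+02
  6.48311219e-03  1.10744643e+02]
[ 2.63406881e-01 -2.50215402e-01  5.36150960e-05]
```

Call:
{"fn": "arm_command", "kwargs": {"series": [[0.03,-0.03,0,-0.14],[0.06,-0.06,0,-0.28],[0.09,-0.09,0,-0.42],[0.12,-0.12,0,-0.56],[0.15,-0.15,0,-0.7]]}}

```text
time: 2.85
ee_pos: [0.3668, -0.1325, 0.4199]
tcp_rot: [-179.9, 0.0, 60.1]
wrist_force: [0.1, -1.5, -0.0]
opening: 0.0852
grasp_force: 0.0
```

Call:
{"fn": "arm_command", "kwargs": {"series": [[0,0,0,-0.14],[0,0,0,-0.28],[0,0,0,-0.42],[0,0,0,-0.56],[0,0,0,-0.7]]}}

```text
time: 3.35
ee_pos: [0.3665, -0.1341, 0.4198]
tcp_rot: [-179.9, -0.1, 100.3]
wrist_force: [-1.1, -0.1, -0.8]
opening: 0.0854
grasp_force: 0.0
```

```bash
python3 - <<'E'
from h import *
s=bot.get_obs();print(s['time'],s['ee_pos'],s['tcp_rot'],s['q'])
d=np.array([.45,0,.30])-s['ee_pos'];print(Rot(s['tcp_rot']).T@d)
E
```

```text
3.35 [ 0.36651728 -0.13406976  0.41976535] [-1.79889833e+02 -6.40998177e-02  1.00255327e+02] [-2.00919568e+01 -7.09869282e+00  2.04799091e+01  1.17706059e+02
 -3.43962206e-04  5.96526552e+01]
[0.11693097 0.10624847 0.11969217]
```

Call:
{"fn": "arm_command", "kwargs": {"series": [[0.025,0.025,0.02,-0.14],[0.05,0.05,0.04,-0.28],[0.075,0.075,0.06,-0.42],[0.1,0.1,0.08,-0.56],[0.114,0.118,0.1,-0.7]]}}

```text
time: 3.85
ee_pos: [0.4635, 0.0003, 0.3185]
tcp_rot: [-179.9, -0.1, 140.4]
wrist_force: [0.1, -0.0, 0.4]
opening: 0.0853
grasp_force: 0.0
```

Call:
{"fn": "arm_command", "kwargs": {"series": [[0,0,0,-0.14],[0,0,0,-0.28],[0,0,0.0,-0.42],[0,0,0,-0.56],[0,0,0,-0.7]]}}

```text
time: 4.35
ee_pos: [0.4628, -0.0016, 0.3195]
tcp_rot: [180.0, -0.1, -179.5]
wrist_force: [0.1, -0.2, 0.2]
opening: 0.0854
grasp_force: 0.0
```

```bash
python3 - <<'E'
from h import *
c=snap('wrist','w1.png');s=c['s'];print(s['time'],s['ee_pos'],s['tcp_rot'],s['q'])
for t,z in dict(blue_grip=.051,blue_plug=0,blue_mouth=.04,blue_socket=0,yellow_grip=.051).items():
    for m in bot.mark_of('wrist',t)[:3]: print(t,np.round(m['location']),round(m['confidence'],2),np.round(at(c,m['location'],z),4))
E
```

```text
4.35 [ 0.46275573 -0.00158702  0.31950877] [ 1.79996616e+02 -1.40573782e-01 -1.79536853e+02] [-1.97581000e-01 -3.79438256e+00  1.12619133e+01  1.05196899e+02
  1.76321539e-03 -6.60725600e-01]
blue_grip [332. 209.] 0.84 [0.4724 0.0058 0.051 ]
blue_grip [334. 122.] 0.59 [0.3744 0.0074 0.051 ]
blue_grip [260. 366.] 0.28 [ 0.6832 -0.0871  0.051 ]
blue_plug [334. 198.] 0.93 [0.4676 0.0102 0.    ]
blue_plug [335. 122.] 0.7 [0.3727 0.0104 0.    ]
blue_plug [326. 301.] 0.55 [0.6074 0.0011 0.    ]
blue_mouth [242. 288.] 0.78 [ 0.5744 -0.1048  0.04  ]
blue_mouth [304. 249.] 0.16 [ 0.5226 -0.0267  0.04  ]
blue_socket [248. 279.] 0.8 [ 0.5776 -0.104   0.    ]
yellow_grip [221. 194.] 0.76 [ 0.4543 -0.1204  0.051 ]
```

View pics/w1.png

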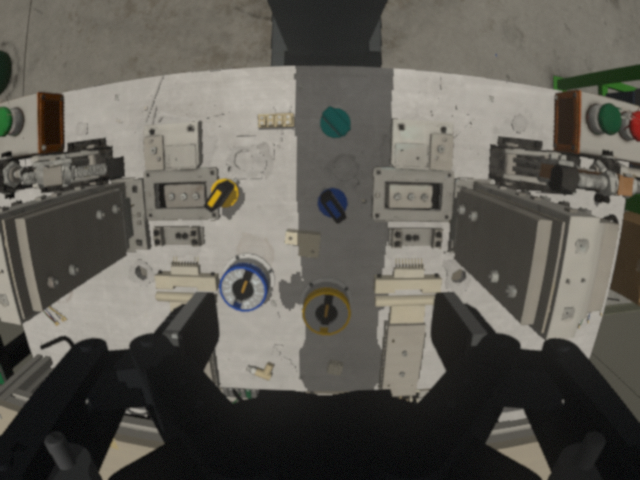

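The wrist view shows the blue plug at (332,205), the turquoise one at (335,122), yellow at (222,194), and the blue socket at (243,288). Next is a close crop for the angles.

```bash
python3 - <<'E'
import cv2
a=cv2.imread('pics/w1.png')
f=lambda x,y:cv2.resize(a[y-30:y+30,x-30:x+30],(400,400),interpolation=cv2.INTER_CUBIC)
cv2.imwrite('pics/c.png',cv2.hconcat([f(332,205),f(243,288)]))
E
```

```text
(no output)
```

View pics/c.png

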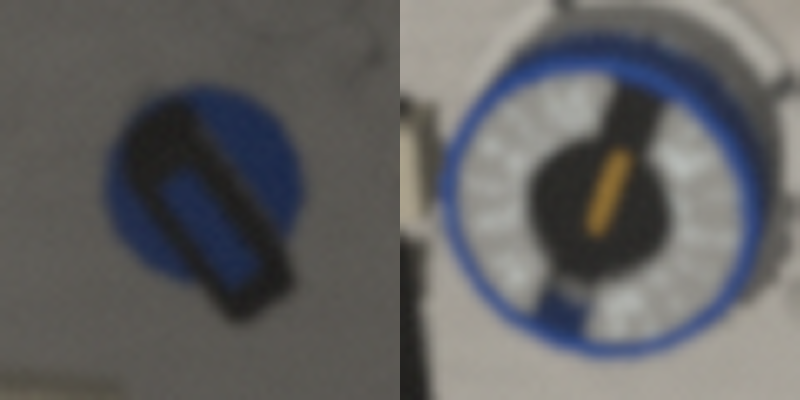

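```bash
python3 - <<'E'
from h import *
s=bot.get_obs()
class D(dict):pass
import pickle
c=snap('wrist');
f=lambda x,y,z:at(c,(x,y),z)
a,b=f(329.45,201.7,.071),f(338.3,217,.071);print('plug',a,b,(a+b)/2,np.degrees(np.arctan2(*(b-a)[1::-1])))
a,b=f(249,270.75,.04),f(237.45,304.5,.04);print('slot',a,b,(a+b)/2,np.degrees(np.arctan2(*(b-a)[1::-1])),f(243,289,.04))
a,b=f(213+225/6.667,258+155/6.667,.0325),f(213+195/6.667,258+232/6.667,.0325);print('blade',(a+b)/2,np.degrees(np.arctan2(*(b-a)[1::-1])))
E
```

```text
plug [0.4616748  0.00298534 0.071     ] [0.47838286 0.01254246 0.071     ] [0.47002883 0.0077639  0.071     ] 29.7698578139363
slot [ 0.55127083 -0.09510798  0.04      ] [ 0.59738861 -0.11360183  0.04      ] [ 0.57432972 -0.10435491  0.04      ] -21.85144119122522 [ 0.57570277 -0.10452673  0.04      ]
blade [ 0.57613101 -0.10419191  0.0325    ] -23.942285971371316
```

Call:
{"fn": "arm_command", "kwargs": {"series": [[-0.002,0.002,0.035,-0.13],[-0.004,0.004,0.07,-0.26],[-0.006,0.006,0.105,-0.39],[-0.008,0.008,0.14,-0.515],[-0.008,0.008,0.17,-0.515]], "hand": 0.06}}

```text
time: 5.2
ee_pos: [0.4709, 0.0066, 0.1492]
tcp_rot: [180.0, -0.0, -150.2]
wrist_force: [0.1, 0.4, -0.3]
opening: 0.0599
grasp_force: 0.0
```

```bash
python3 - <<'E'
from h import *
c=snap('wrist','w2.png');s=c['s'];print(s['time'],s['ee_pos'],s['tcp_rot'],s['opening'])
p=proj(c,[.4705,.0065,.071]);print(p)
x,y=p.astype(int);a=c['color'][y-75:y+75,x-75:x+75];cv2.imwrite('pics/c2.png',cv2.resize(a,(600,600),interpolation=2));print(x-75,y-75,a.shape)
for m in bot.mark_of('wrist','blue_grip')[:2]: print(m,at(c,m['location'],.051))
E
```

```text
5.2 [0.47090735 0.00655242 0.14922514] [ 1.79971654e+02 -4.29628042e-02 -1.50212094e+02] 0.05991048047092206
[325.95161169 247.89738719]
250 172 (150, 150, 3)
{'location': [327.1, 238.1], 'confidence': 0.91} [0.46919397 0.00673927 0.051     ]
{'location': [404.4, 117.8], 'confidence': 0.78} [0.37429284 0.01017955 0.051     ]
```

View pics/c2.png

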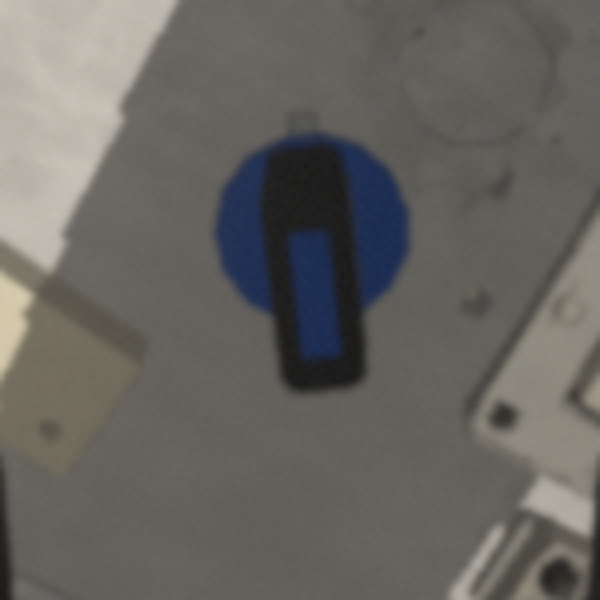

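```bash
python3 - <<'E'
from h import *
c=snap('wrist')
f=lambda x,y,z:at(c,(250+x/4,172+y/4),z)
a,b=f(308,231,.071),f(322.5,358,.071);print((a+b)/2,np.degrees(np.arctan2(*(b-a)[1::-1])),np.linalg.norm(b-a))
print('collar',f(312,227,.031))
s=bot.get_obs();print(Rot(s['tcp_rot']).T@((a+b)/2-s['ee_pos']))
E
```

```text
[0.46595333 0.00692876 0.071     ] 35.94320921353577 0.020374961473884092
collar [0.46466803 0.00616899 0.031     ]
[0.00324692 0.00247502 0.07914132]
```

Call:
{"fn": "arm_command", "kwargs": {"series": [[0.004,0.002,0.03,-0.1],[0.004,0.002,0.06,-0.105],[0.004,0.002,0.09,-0.105],[0.004,0.002,0.113,-0.105],[0.004,0.002,0.113,-0.105]]}}

```text
time: 5.85
ee_pos: [0.4662, 0.0061, 0.0376]
tcp_rot: [179.9, -0.1, -144.4]
wrist_force: [-0.8, -1.1, -0.0]
opening: 0.0598
grasp_force: 0.0
```

Call:
{"fn": "arm_command", "kwargs": {"series": [[0,0,0,0],[0,0,0,0],[0,0,0,0],[0,0,0,0],[0,0,0,0]], "hand": 0.0, "grip_force": 60}}

```text
time: 6.35
ee_pos: [0.4679, 0.0062, 0.04]
tcp_rot: [-179.9, 0.1, -144.4]
wrist_force: [-0.7, -0.4, 7.3]
opening: 0.0131
grasp_force: 58.4
```

Call:
{"fn": "arm_command", "kwargs": {"series": [[0,0,0,0],[0,0,0,0],[0,0,-0.01,0],[0,0,-0.04,0],[0,0,-0.07,0]]}}

```text
time: 6.85
ee_pos: [0.4663, 0.0061, 0.1095]
tcp_rot: [180.0, -0.0, -144.4]
wrist_force: [0.8, 0.7, -0.9]
opening: 0.0133
grasp_force: 58.5
```

```bash
python3 - <<'E'
from h import *
c=snap('wrist','w3.png');s=c['s'];print(s['time'],s['ee_pos'],s['tcp_rot'],s['q'],s['opening'],s['grasp_force'])
for t in('blue_grip','blue_plug','blue_mouth'):
  for m in bot.mark_of('wrist',t)[:2]: print(t,m,at(c,m['location'],.04))
E
```

```text
6.85 [0.46633011 0.00613135 0.10954335] [ 1.79967924e+02 -4.68799934e-02 -1.44353797e+02] [ 7.53596900e-01 -7.09177526e+00 -1.52672496e+01  8.18813268e+01
 -5.07308797e-04 -3.48925924e+01] 0.013310210451261077 58.46116483211517
blue_grip {'location': [428.9, 128.0], 'confidence': 0.76} [0.37071695 0.01102632 0.04      ]
blue_grip {'location': [325.5, 319.8], 'confidence': 0.73} [0.50290083 0.03218282 0.04      ]
blue_plug {'location': [406.0, 128.9], 'confidence': 0.58} [0.37967787 0.00056897 0.04      ]
blue_plug {'location': [328.0, 271.5], 'confidence': 0.56} [0.47524003 0.01420664 0.04      ]
blue_mouth {'location': [106.8, 285.4], 'confidence': 0.78} [ 0.57592509 -0.10378923  0.04      ]
```

View pics/w3.png

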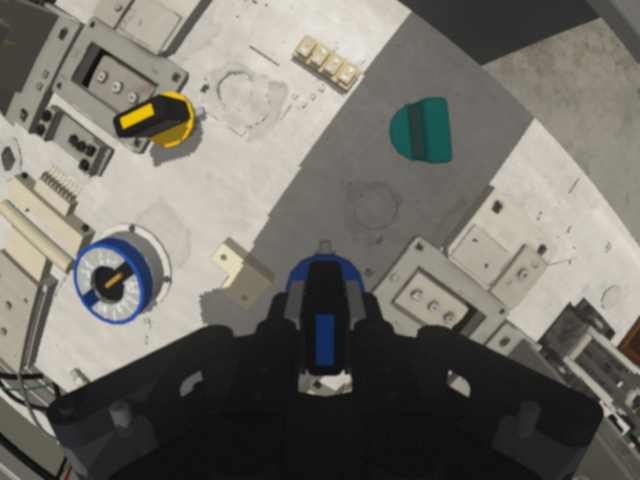

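```bash
cat >> h.py <<'E'
def rt(c,px,zt):
    "ray in tool frame hit at tool z=zt"
    K=np.array(c['camera_matrix']);u=(px[0]-K[0,2])/K[0,0];v=(px[1]-K[1,2])/K[1,1];r=np.hypot(u,v)+1e-12
    T=np.array(c['T_tool_cam']);d=T[:3,:3]@np.array([u/r*np.sin(r),-v/r*np.sin(r),-np.cos(r)]);p=T[:3,3]
    return p+d*(zt-p[2])/d[2]
E
python3 - <<'E'
from h import *
c=snap('wrist')
im=c['color'];cv2.imwrite('pics/c3.png',cv2.resize(im[230:410,250:400],None,fx=3.3,fy=3.3,interpolation=2))
for h in(.036,.039,.042):
    print(h,rt(c,(325,315),h-.071)[:2],rt(c,(325,366),h-.071)[:2],'collar edge',rt(c,(325,254),h-.031)[:2],'pin',rt(c,(325,240),h-.013),rt(c,(325,255),h-.010))
E
```

```text
0.036 [ 0.01092222 -0.00062176] [-0.00910424 -0.00062595] collar edge [ 0.01915293 -0.00056607] pin [ 0.02034116 -0.00054126  0.023     ] [ 0.01213958 -0.00054055  0.026     ]
0.039 [ 0.00941732 -0.00061827] [-0.01116626 -0.00062258] collar edge [ 0.01822223 -0.00056239] pin [ 0.01953297 -0.00053753  0.026     ] [ 0.01120002 -0.00053689  0.029     ]
0.042 [ 0.00791242 -0.00061479] [-0.01322828 -0.00061921] collar edge [ 0.01729153 -0.00055872] pin [ 0.01872478 -0.00053381  0.029     ] [ 0.01026046 -0.00053322  0.032     ]
```

View pics/c3.png

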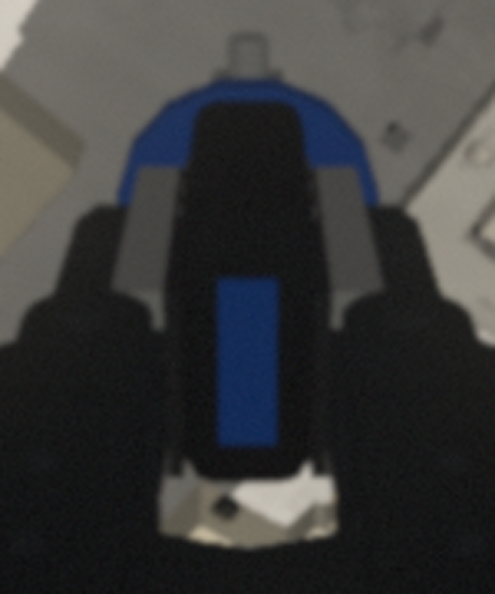

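Call:
{"fn": "arm_command", "kwargs": {"series": [[-0.003,-0.02,-0.01,0.1],[-0.007,-0.045,-0.012,0.22],[-0.012,-0.075,-0.012,0.34],[-0.017,-0.105,-0.012,0.46],[-0.022,-0.135,-0.012,0.58]]}}

```text
time: 7.6
ee_pos: [0.5635, -0.0915, 0.1189]
tcp_rot: [180.0, -0.1, -177.9]
wrist_force: [0.1, -0.4, -0.4]
opening: 0.0131
grasp_force: 58.6
```

```bash
python3 - <<'E'
from h import *
s=bot.get_obs();print(s['time'],s['ee_pos'],s['tcp_rot'],s['grasp_force'])
print(Rot(s['tcp_rot']).T@(np.array([.5755,-.1042,.11])-s['ee_pos']), np.radians(s['tcp_rot'][2]-157.5))
E
```

```text
7.6 [ 0.56349773 -0.09154875  0.11891   ] [ 1.79974226e+02 -1.18744521e-01 -1.77861216e+02] 58.59416842460632
[-0.0115402  -0.01309436  0.00888021] -5.853157399909983
```

Call:
{"fn": "arm_command", "kwargs": {"series": [[-0.005,-0.005,0,0.13],[-0.0115,-0.013,0,0.26],[-0.0115,-0.013,0,0.38],[-0.0115,-0.013,0,0.43],[-0.0115,-0.013,0,0.43]]}}

```text
time: 8.1
ee_pos: [0.5748, -0.1032, 0.1188]
tcp_rot: [-180.0, -0.1, 157.7]
wrist_force: [-0.6, -0.1, -0.9]
opening: 0.0135
grasp_force: 58.6
```

```bash
python3 - <<'E'
from h import *
c=snap('wrist','w4.png');s=c['s'];print(s['time'],s['ee_pos'],s['tcp_rot'],s['grasp_force'])
cv2.imwrite('pics/c4.png',cv2.resize(c['color'][170:400,190:450],(780,690)) [:600])
for t,z in(('blue_mouth',.04),('blue_socket',0)):
  for m in bot.mark_of('wrist',t)[:2]: print(t,m,at(c,m['location'],z))
d=np.array([np.cos(np.radians(-22.5)),np.sin(np.radians(-22.5)),0]);C=np.array([.5755,-.1042,.04])
print('pred slot end px',proj(c,C-d*.025),'rim near',proj(c,C-d*.031+[0,0,.001]))
E
```

```text
8.1 [ 0.57482619 -0.10321907  0.1188286 ] [-1.79972441e+02 -1.35465468e-01  1.57736741e+02] 58.62627983093262
blue_mouth {'location': [324.2, 248.6], 'confidence': 0.87} [ 0.57518624 -0.10409944  0.04      ]
blue_socket {'location': [327.2, 233.9], 'confidence': 0.79} [ 0.57650627 -0.10234211  0.        ]
pred slot end px [324.37382261 209.47752865] rim near [324.40538752 199.95047134]
```

View pics/c4.png

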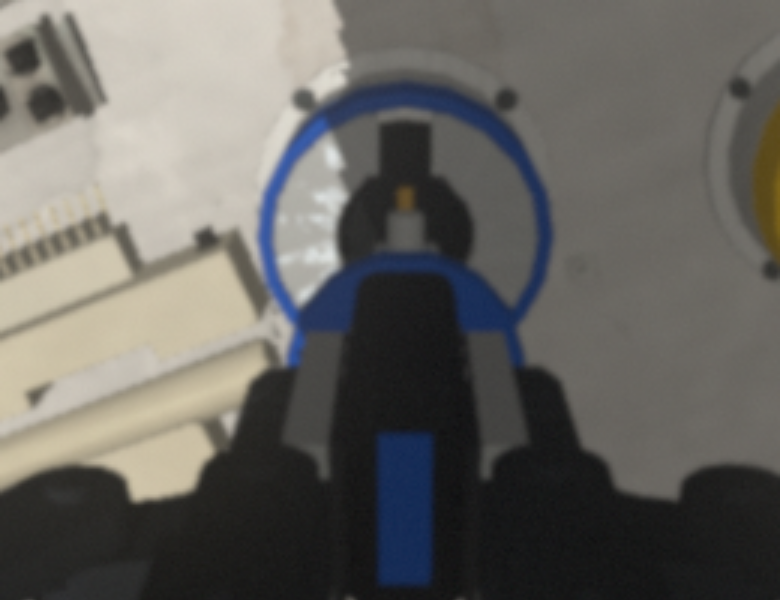

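Call:
{"fn": "arm_command", "kwargs": {"series": [[-0.001,-0.0003,0.01,0],[-0.001,-0.0003,0.02,0],[-0.001,-0.0003,0.03,0],[-0.001,-0.0003,0.038,0],[-0.001,-0.0003,0.044,0]]}}

```text
time: 8.75
ee_pos: [0.5758, -0.1038, 0.075]
tcp_rot: [-180.0, -0.1, 157.8]
wrist_force: [-0.8, 0.1, -0.3]
opening: 0.0131
grasp_force: 58.6
```

Call:
{"fn": "arm_command", "kwargs": {"series": [[0,0,0.002,0],[0,0,0.004,0],[0,0,0.006,0],[0,0,0.008,0],[0,0,0.008,0]]}}

```text
time: 9.25
ee_pos: [0.5762, -0.1039, 0.0682]
tcp_rot: [-180.0, -0.0, 157.8]
wrist_force: [-0.5, 0.2, -1.4]
opening: 0.0132
grasp_force: 58.6
```

Call:
{"fn": "arm_command", "kwargs": {"series": [[0,0,0.002,0],[0,0,0.004,0],[0,0,0.006,0],[0,0,0.007,0],[0,0,0.007,0]], "grip_force": 80}}

```text
time: 9.75
ee_pos: [0.5765, -0.104, 0.0617]
tcp_rot: [180.0, 0.0, 157.8]
wrist_force: [-0.8, -0.0, 6.2]
opening: 0.0127
grasp_force: 83.0
```

Call:
{"fn": "arm_command", "kwargs": {"series": [[0,0,0.001,0],[0,0,0.002,0],[0,0,0.0035,0],[0,0,0.005,0],[0,0,0.005,0]]}}

```text
time: 10.25
ee_pos: [0.5766, -0.104, 0.0575]
tcp_rot: [180.0, 0.1, 157.8]
wrist_force: [-2.8, 0.6, 10.4]
opening: 0.0125
grasp_force: 83.9
```

Call:
{"fn": "arm_command", "kwargs": {"series": [[0,0,0.0005,0.1],[0,0,0.0005,0.2],[0,0,0.0005,0.3],[0,0,0.0005,0.4],[0,0,0.0005,0.5]]}}

```text
time: 10.75
ee_pos: [0.5769, -0.104, 0.0575]
tcp_rot: [179.9, 0.1, 128.9]
wrist_force: [-4.0, 0.2, 12.5]
opening: 0.0129
grasp_force: 84.1
```

Call:
{"fn": "arm_command", "kwargs": {"series": [[0,0,0,0.1],[0,0,0,0.2],[0,0,0,0.3],[0,0,0,0.4],[0,0,0,0.5]]}}

```text
time: 11.25
ee_pos: [0.5766, -0.1041, 0.0575]
tcp_rot: [179.9, 0.1, 100.3]
wrist_force: [-4.6, -0.1, 13.6]
opening: 0.0126
grasp_force: 84.2
```

Call:
{"fn": "arm_command", "kwargs": {"series": [[0,0,0,0.1],[0,0,0,0.2],[0,0,0,0.3],[0,0,0,0.4],[0,0,0,0.5]]}}

```text
time: 11.75
ee_pos: [0.5757, -0.1043, 0.0574]
tcp_rot: [180.0, 0.1, 71.6]
wrist_force: [-9.3, -1.2, 15.6]
opening: 0.0129
grasp_force: 84.5
```

```bash
python3 - <<'E'
from h import *
c=snap('wrist');s=c['s'];print(s['time'],s['ee_pos'],s['tcp_rot'],s['wrist_force'],s['torque'],s['grasp_force'])
cv2.imwrite('pics/c5.png',cv2.resize(c['color'][150:400,190:450],(620,596)))
E
```

```text
11.75 [ 0.57567183 -0.10434971  0.05742052] [1.79987691e+02 6.66511770e-02 7.15912022e+01] [-9.26764384 -1.22694068 15.62505198] [-0.25170875  2.35184251  0.16062467] 84.54426169395447
```

View pics/c5.png

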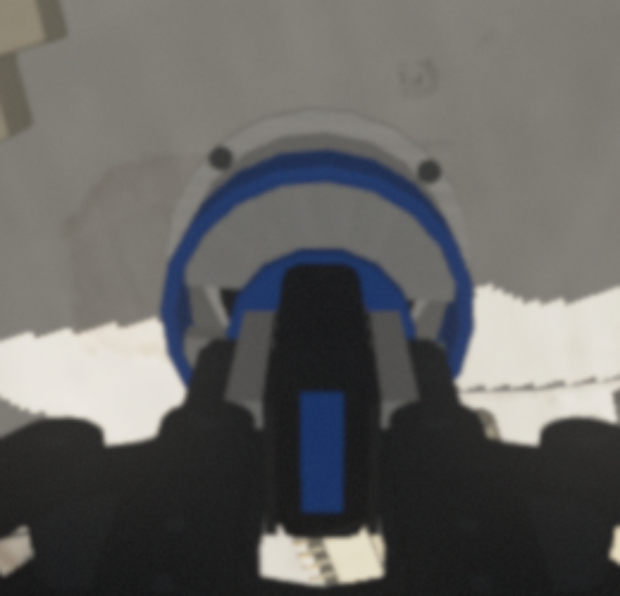

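Call:
{"fn": "arm_command", "kwargs": {"series": [[0,0,0,0.05],[0,0,0,0.1],[0,0,0,0.15],[0,0,0,0.18],[0,0,0,0.18]]}}

```text
time: 12.3
ee_pos: [0.5756, -0.1043, 0.0574]
tcp_rot: [180.0, 0.1, 61.5]
wrist_force: [-9.8, -1.1, 17.1]
opening: 0.0125
grasp_force: 84.5
```

```bash
python3 - <<'E'
from h import *
s=bot.get_obs();print(s['time'],s['ee_pos'],s['tcp_rot'],s['wrist_force'],s['torque'],s['grasp_force'],s['q'])
E
```

```text
12.3 [ 0.57557016 -0.10429645  0.0574124 ] [1.79989712e+02 6.12811511e-02 6.14548657e+01] [-9.79560071 -1.102212   17.14900567] [-0.20944229  2.41566475  0.17549994] 84.54126119613647 [-1.02409382e+01  9.91124692e+00 -3.71267595e+00  7.63855557e+01
 -6.14115740e-02  1.08304196e+02]
```

Call:
{"fn": "arm_command", "kwargs": {"series": [[0,0,0,0.03],[0,0,0,0.06],[0,0,0,0.08],[0,0,0,0.08],[0,0,0,0.08]]}}

```text
time: 12.8
ee_pos: [0.5755, -0.1042, 0.0574]
tcp_rot: [180.0, 0.1, 56.9]
wrist_force: [-10.0, -0.8, 17.3]
opening: 0.0128
grasp_force: 84.6
```

```bash
python3 - <<'E'
from h import *
c=snap('wrist','w6.png');s=c['s'];print(s['time'],s['ee_pos'],s['tcp_rot'],s['wrist_force'],s['torque'],s['grasp_force'])
# wing stripe direction in tool frame
im=c['color'][280:400,290:360].astype(int);m=(im[...,0]>im[...,2]+50)&(np.arange(280,400)[:,None]>308)
y,x=np.nonzero(m);print(len(x),x.mean()+290,y.mean()+280,np.degrees(np.polyfit(y,x,1)[0]))
E
```

```text
12.8 [ 0.57549979 -0.10422463  0.05739437] [1.79997105e+02 5.74225904e-02 5.69325459e+01] [-10.04857143  -0.79629905  17.34051119] [-0.13152161  2.48365127  0.11251076] 84.56796526908875
877 324.6237172177879 339.0980615735462 0.6044680237858242
```

```bash
python3 -c "
from workcell import bot
print(bot.job_done())"
```

```text
the job is handed in; nothing more can be done
None
```

I handed the job in with the blue plug pushed down in the blue socket and turned clockwise to about the stop, still gripped at about 85 N. The hand-in gave no verdict, and the driver's turn and press are worked out from tool turn, height and force, not read directly.

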